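Lock the bayonet cap of a blank magazine at a laser-marking bench

TASK

One of the two magazines of marking blanks still has its cap standing loose in the mouth. Push that cap down against the spring-fed stack, turn it clockwise until it meets its stop, and let it spring up into its lock so that it is clicked home, then let go. Leave the magazine that is already closed, and the two power adapters, alone.

Things in the scene. Friction and masses are not known exactly. Their poses are not given: they have to be found in the camera images.
- cap_bar (a point): Centre of the loose cap's black grip bar: 94 mm long (x), 22 wide (y), 36 high (z up), so its top is 18 mm above this point. It stands on the cap's deck, whose upper face is 18 mm below. Pinch its long sides from above. Small white pointer on its +x end. At the start 47 mm above point mouth; down and free to turn below 34 mm; home at 39 mm.
- cap_deck (a point): Centre of the upper face of the cap's round aluminium deck, 100 mm across, 10 mm thick. Cap about 0.25 kg, loose. A steel plug 72 mm across hangs 26 mm below the deck; its three lugs stand in three gaps of the magazine's rim. Pushed right down, the deck meets the rim: hard stop after about 19 mm. The spring needs some 2 N at first, 11 N at full depth.
- mouth (a point): Centre of the rim of the magazine with the loose cap: an aluminium tube 110 mm across on a 130 mm square foot, fixed; rim 120 mm above the bench. z up, x towards a narrow (6 mm) steel tab outside the rim. The cap's pointer is at this tab at the start (within 4 degrees). The lugs clear the lip, and the cap can turn, after 13 mm of push.
- home_tab (a point): Top of the wide (22 mm) steel tab outside the same rim, 62 mm from its axis, 68 degrees clockwise (seen from above) from the narrow tab. The pointer is at this tab when the cap is home. The lock notch takes the lugs from 60 to 76 degrees of turn, end stop at 76. Let go there, the cap springs up 5 mm and is locked; let go earlier, it stays down, not locked.
- closed_magazine: The same kind of magazine with its cap already locked, fixed, not to be touched. Origin at the centre of its underside, x towards its narrow tab. Its bar top is 177 mm above the bench; its bar points to its wide tab.
- adapter1: A loose black power adapter, 70 x 150 x 45 mm (x, y, z), origin at the centre of its underside; a bystander.
- adapter2: Another such power adapter, a bystander.
There are look-alikes about, which are no part of the job. What is shaped like the part that bears cap_bar but turquoise is not meant. What is shaped like the part that bears mouth but purple is not meant.

How it is judged (in metres and radians):
On the way:
1. the cap has been pushed down below the rim's lip (z of cap_bar in the frame of mouth below 0.0355 m), for 0.05 s.
At the end, for the whole second after the job is handed in: The cap is locked: its bar has been turned clockwise by 55 to 81 degrees from the magazine's narrow tab, it has sprung up into the notch (cap_bar 36.5 to 42.5 mm above mouth), within 8 mm of the axis, tilted less than 0.08 rad, and at rest (z of cap_bar in the frame of mouth between 0.0365 and 0.0425 m and horizontal distance between cap_bar and mouth below 0.008 m and angle between the x axis of cap_bar and the x axis of mouth, either way round between 0.96 and 1.41 rad and angle between cap_bar's own z axis and vertical below 0.08 rad and linear speed of cap below 0.02 m/s); the robot touches nothing.
It fails at once if the robot pushes the closed magazine (more than 10 N) (contact force between any of the fingers, the arm and closed_magazine above 10 N).
It fails at once if a power adapter is moved more than 30 mm (distance of any of adapter1, adapter2 from where it was at the start of the episode above 0.03 m).
It also fails if it takes over 38 s, if anything falls off the work surface, if the arm or the gripper's body presses on something with over 40 N, if the wrist force passes 120 N, or if a joint passes its speed limit or range.

ROBOT

A 6-joint arm with a two-finger parallel gripper is mounted at the origin on the work surface. World frame = base frame: x ahead of the robot, y to its left, z up, the work surface at z = 0. Lengths are in mm, angles in rad, forces in N, time in s.
With the tool pointing down it reaches from about 275 to 750 mm from the base axis. Payload 10.2 kg.
Tool frame: the origin (TCP) lies midway between the tips of the shut fingers; the grasp point (between the pads) lies 19 mm behind it; z points along the fingers, y is the line along which they close (so a half turn about z gives the same grasp; the last joint's range is limited). The gripper opens to 85 mm and grips with 20 to 120 N. Pads are 22 mm wide; open, the fingers measure 114 mm over their backs; the gripper's body (76 mm by 85 mm) begins 54 mm behind the grasp point. The pads swing forward as they close: fully open they stand 13 mm farther back than shut.
Start: joints at [-1.408, 0.313, 1.498, -0, 1.331, -0.223], TCP at [197.546, -486.423, 231.294] pointing down, gripper open.
Joint ranges: [-2.94, 2.94], [-0.97, 2.17], [0.19, 2.56], [-1.23, 4.37], [0.02, 3.11], [-2.88, 2.88]. Speed limits (rad/s): [2.39, 2.39, 3.01, 3.14, 3.14, 3.14].

INTERFACE

Orientations are given as a unit quaternion [w, x, y, z].
In Python, from rig import ctrl gives the robot as it stands.
- The arm moves only by the tool send_rows, never from a script. Its argument "targets" is a list of rows, each an object with "offset": the shift along the world's x, y, z in cm, a list of three; "spin": the turn about the world's z in rad. A call has 1 to 8 rows; each row is the pose to reach, as a shift and turn from the pose commanded when the call began; what a row does not reach only later rows make up. A row lasts 1/12 s, in which the tool goes at most 41.7 mm and 7.16 degrees, less where a joint would pass 70% of its speed; a pose out of reach is approached as far as the arm can. A call with a gripper value outside its range is refused whole. "grip" is the opening, from 0 (shut) to 1 (fully open), set as the call begins (left out, the last holds). The fingers move at their own pace and stop on an object; "squeeze" is the grip in N (left out, the last holds). Time passes only in rows, so rows that repeat a pose let the fingers close. It gives the time, the measured TCP pose, the force, the opening and the grip force at its end, in the units of the state.
- ctrl.sense(): the state, without advancing time (a new reading comes with each control period).
- ctrl.capture(name): name is "scene" or "side" or "wrist"; returns (picture, depth): 400x640x3 uint8, red, green, blue; 400x640 float32, mm along the optical axis (not along the pixel's ray), 0 where there is no reading.
- ctrl.calibration(name): a dict with "fx", "fy", "cx", "cy" (pixels), "k1" (the pictures are not rectified: a ray, as slopes to the right and down, at radius r is drawn at 1 + k1 r^2 times it, then the intrinsics apply), "view" (4x4, takes a point from world to camera coordinates); the wrist camera has in their place "mount" (4x4, takes a point from camera to tool coordinates, whose origin is the TCP and whose axes are the flange's). Camera axes: x right, y down, z forward; pixel columns grow to the right and rows downward; lengths in mm; the calibration is good to about 2 mm. A picture is of the moment at which its call begins: read the wrist's pose just before it. calibration takes no time and is no camera call.
- ctrl.finish_job(): hands the job in; it is judged then, once.
Trained networks look in the newest picture that a camera, given by its name, has taken for a name from the list of things; names that differ only in an ending like _2 or _b are one class to them, and where a whole thing is asked for, a point or a joint stands for the part that bears it (a point fixed in the world has none). Each returns a list of dicts, best first, with "conf" (0 to 1); they miss things now and then, are a little off and sometimes report something else, mostly with a low value. They report only what shows in the picture. A call takes as long as a camera call. They do not tell look-alikes from the thing itself.
- ctrl.search_frame(camera, query): "box" ([left, top, right, bottom] in pixels, round what is visible of it).
- ctrl.place_of(camera, query): "uv" ([column, row] in pixels: a listed point, or the origin of a listed thing).
The state is a dict: "time_s": time; "joints": joint angles; "dq": joint speeds; "tau": joint torques, N m; "eef_pos": TCP position; "ee_rot": TCP orientation; "force": force on the tool from outside, world axes, zero at the start; "wrist_torque": the same for the moment, N m; "grip_width": opening from 0.0 (shut) to 1.0 (fully open); "grip_force": force on a finger pad.
Only numpy, scipy, OpenCV 4.12 (cv2) and the standard library are available. Lean on these libraries where they do the work, as an engineer would, in place of code of your own. Each camera call takes 0.05 s, during which the arm holds its last target. There are 200 camera calls.

## Working session

There is one attempt and no reset: what is moved stays moved. The work goes in short steps, Python scripts to look and compute and a tool call to move; the robot and the scene stay as the last step left them, time stands still between calls to the robot, and variables do not carry over. Pictures are saved under pics/ and viewed, at most 10 in all, crops included, and the job is handed in when it is done.

Besides the shell and the picture viewer there is one more tool, called by a JSON object that holds its "api" and its "payload", one argument or row to a line. send_rows: Moves the arm, as the interface text tells. Its arguments: {"type":"object","properties":{"targets":{"type":"array"},"grip":{"type":"number"},"squeeze":{"type":"number"}},"required":["targets"]}

```bash
mkdir -p pics
cat > h.py <<'E'
import numpy as np,cv2
from rig import ctrl
from scipy.spatial.transform import Rotation as R
def cam(n,s=None):
    c=ctrl.calibration(n)
    if 'view' in c: T=np.linalg.inv(np.array(c['view']))
    else:
        w=s['ee_rot'];M=np.eye(4);M[:3,:3]=R.from_quat([w[1],w[2],w[3],w[0]]).as_matrix();M[:3,3]=s['eef_pos'];T=M@np.array(c['mount'])
    return c,T
def ray(c,uv):
    d=np.array([(uv[0]-c['cx'])/c['fx'],(uv[1]-c['cy'])/c['fy']]);p=d.copy()
    for _ in range(20): p=d/(1+c['k1']*(p@p))
    return np.array([p[0],p[1],1.])
def atdepth(c,T,uv,z): return (T@np.append(ray(c,uv)*z,1))[:3]
def atz(c,T,uv,z):
    d=T[:3,:3]@ray(c,uv);o=T[:3,3];return o+d*(z-o[2])/d[2]
E
python3 - <<'E'
from h import *
for n in ['scene','side','wrist']:
    s=ctrl.sense();im,d=ctrl.capture(n);cv2.imwrite(f'pics/{n}0.png',im[...,::-1]);np.save(f'{n}d.npy',d)
    c,T=cam(n,s)
    for q,z in [('cap_bar',149),('cap_deck',131),('mouth',120),('home_tab',120),('closed_magazine',0),('adapter1',0)]:
        for r in ctrl.place_of(n,q)[:4]:
            uv=r['uv'];print(n,q,round(r['conf'],2),np.round(uv),np.round(atz(c,T,uv,z)))
print(ctrl.sense()['time_s'])
E
```

```text
scene cap_bar 0.81 [399. 210.] [564.  57. 149.]
scene cap_bar 0.74 [331. 164.] [ 471. -154.  149.]
scene cap_deck 0.73 [333. 171.] [ 474. -147.  131.]
scene cap_deck 0.69 [400. 218.] [567.  64. 131.]
scene mouth 0.82 [212. 166.] [ 579. -455.  120.]
scene mouth 0.59 [331. 180.] [ 495. -143.  120.]
scene home_tab 0.88 [314. 189.] [ 548. -166.  120.]
scene home_tab 0.71 [199. 177.] [ 629. -456.  120.]
scene closed_magazine 0.97 [469. 243.] [443. 215.   0.]
scene adapter1 0.7 [305. 276.] [ 714. -106.    0.]
scene adapter1 0.68 [424. 324.] [719. 181.   0.]
side cap_bar 0.94 [262. 184.] [ 494. -121.  149.]
side cap_bar 0.66 [251. 177.] [472. -95. 149.]
side cap_deck 0.95 [264. 190.] [ 496. -119.  131.]
side cap_deck 0.57 [250. 185.] [468. -98. 131.]
side cap_deck 0.31 [266. 201.] [ 499. -154.  131.]
side mouth 0.81 [261. 205.] [ 489. -151.  120.]
side mouth 0.77 [324. 323.] [ 573. -451.  120.]
side home_tab 0.83 [364. 325.] [ 636. -463.  120.]
side home_tab 0.62 [292. 206.] [ 550. -160.  120.]
side closed_magazine 0.69 [238. 156.] [439. 204.   0.]
side adapter1 0.82 [357. 225.] [ 704. -103.    0.]
side adapter1 0.76 [337. 156.] [704. 175.   0.]
1.05
```

View pics/scene0.png

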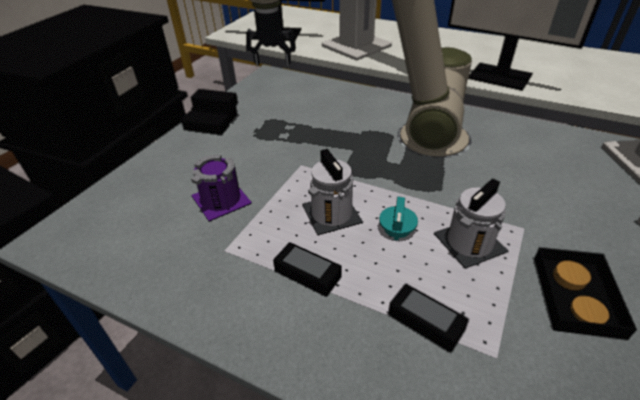

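View pics/side0.png

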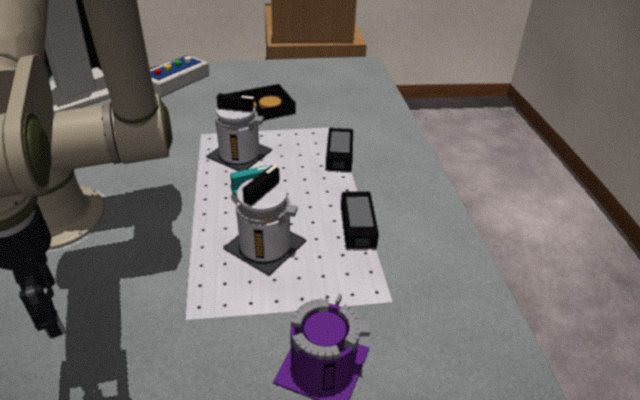

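The two grey magazines are at scene (332,190) and (478,225). The look-alikes are the turquoise cap at (399,215) and the purple tube at (217,185). The left grey one looks like the loose cap, so I'll check bar heights from depth and take a close crop.

Run:
```python
from h import *
for n in ['scene','side']:
    c,T=cam(n);d=np.load(f'{n}d.npy')
    v,u=np.mgrid[0:400,0:640];
    m=d>0
    P=cv2.undistortPoints(np.stack([u[m],v[m]],1).astype(np.float32)[:,None],np.array([[c['fx'],0,c['cx']],[0,c['fy'],c['cy']],[0,0,1]]),np.array([c['k1'],0,0,0]))[:,0]
    X=np.c_[P,np.ones(len(P))]*d[m][:,None];X=X@T[:3,:3].T+T[:3,3]
    for nm,x0,y0 in [('left',490,-147),('right',445,208)]:
        Q=X[np.hypot(X[:,0]-x0,X[:,1]-y0)<75]
        print(n,nm,'z pct',np.percentile(Q[:,2],[90,95,98,99,99.8]).round())
        B=Q[Q[:,2]>164]
        if len(B)>5:
            C=B[:,:2];mu=(C.max(0)+C.min(0))/2;w,V=np.linalg.eigh(np.cov(C.T));print(' bar',len(B),mu.round(),np.median(B[:,2]).round(),'ang',np.degrees(np.arctan2(V[1,1],V[0,1])).round(1),C.min(0).round(),C.max(0).round())
        for lo,hi in [(135,158)]:
            D=Q[(Q[:,2]>lo)&(Q[:,2]<hi)];print(' deck',len(D),D[:,:2].min(0).round(),D[:,:2].max(0).round(),np.median(D[:,2]))
a=cv2.imread('pics/scene0.png')[140:270,290:520];b=cv2.imread('pics/side0.png')[85:275,190:330]
a=cv2.resize(a,None,fx=2.2,fy=2.2,interpolation=3);b=cv2.resize(b,None,fx=2,fy=2,interpolation=3)
o=np.zeros((400,800,3),np.uint8);o[:a.shape[0],:a.shape[1]]=a;o[:b.shape[0],515:515+b.shape[1]]=b[:,:285];cv2.imwrite('pics/crop.png',o)
```

```text
scene left z pct [166. 182. 184. 185. 186.]
 bar 327 [ 496. -144.] 182.0 ang 51.2 [ 460. -186.] [ 531. -103.]
 deck 601 [ 444. -193.] [544. -94.] 147.43625917052736
scene right z pct [158. 175. 176. 177. 178.]
 bar 358 [442. 216.] 175.0 ang 160.5 [393. 191.] [491. 240.]
 deck 804 [396. 166.] [495. 266.] 139.8881152493817
side left z pct [171. 184. 186. 186. 187.]
 bar 620 [ 491. -148.] 184.0 ang 49.0 [ 455. -189.] [ 527. -106.]
 deck 869 [ 443. -198.] [ 540. -103.] 149.1078835547894
side right z pct [162. 174. 177. 178. 179.]
 bar 304 [441. 210.] 175.0 ang 162.2 [396. 187.] [487. 233.]
 deck 530 [391. 160.] [490. 225.] 141.46218172813082
```

View pics/crop.png

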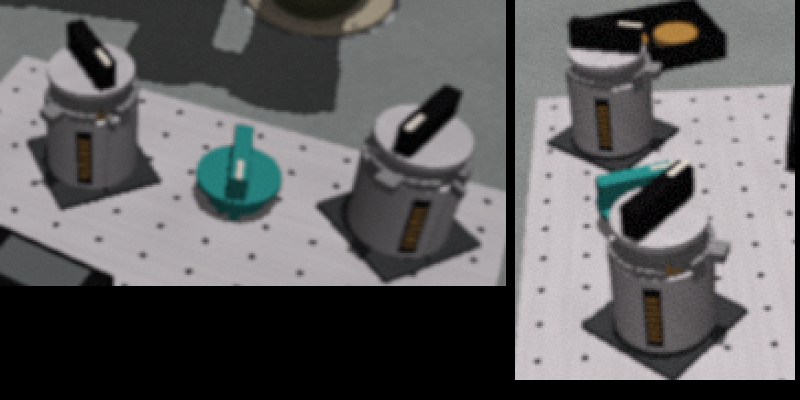

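The left grey magazine at scene (332,190) is the loose one. Its bar top is at 185 mm, against 177 mm for the right one. Its pointer faces about +50°, and home_tab at about -17° fits. Next I'll work out the approach.

Run:
```python
from h import *
s=ctrl.sense();w=s['ee_rot'];M=R.from_quat([w[1],w[2],w[3],w[0]]).as_matrix()
print(M.round(2),np.degrees(np.arctan2(M[1,1],M[0,1])),s['eef_pos'],s['joints'],s['grip_width'])
print(ctrl.calibration('wrist')['mount'])
```

```text
[[ 0.93  0.38 -0.  ]
 [ 0.38 -0.93  0.  ]
 [-0.   -0.   -1.  ]] -67.89492741109373 [ 197.53327254 -486.42465595  231.28878273] [-1.40841554e+00  3.12909772e-01  1.49770103e+00 -1.85790076e-05
  1.33100621e+00 -2.23421096e-01] 1.0012981929435223
[[ 5.76309385e-04 -9.65287075e-01 -2.61190603e-01  6.61022291e+01]
 [ 9.99999665e-01  7.07990420e-04 -4.10063794e-04  1.83153613e-01]
 [ 5.80749724e-04 -2.61190279e-01  9.65287160e-01 -1.41331649e+02]
 [ 0.00000000e+00  0.00000000e+00  0.00000000e+00  1.00000000e+00]]
```

{"api": "send_rows", "payload": {
  "targets": [
    {"offset": [2.7, 3, 1.5], "spin": 0.05},
    {"offset": [5.4, 6.2, 3], "spin": 0.12},
    {"offset": [8, 9.3, 4], "spin": 0.2},
    {"offset": [10.7, 12.4, 4], "spin": 0.28},
    {"offset": [13.4, 15.5, 4], "spin": 0.36},
    {"offset": [16.1, 18.5, 4], "spin": 0.42},
    {"offset": [18.8, 21.6, 4], "spin": 0.487},
    {"offset": [21.5, 24.7, 4], "spin": 0.487}
  ],
  "grip": 1
}}

```text
time_s: 1.72
eef_pos: [413.2, -238.0, 271.5]
ee_rot: [0.0, 0.906, 0.424, 0.0]
force: [0.2, -1.1, -0.0]
grip_width: 0.999
grip_force: 0.0
```

{"api": "send_rows", "payload": {
  "targets": [
    {"offset": [2.7, 3.1, 0], "spin": 0},
    {"offset": [5.4, 6.2, 0], "spin": 0},
    {"offset": [8.1, 9.3, 0], "spin": 0},
    {"offset": [8.1, 9.3, 0], "spin": 0},
    {"offset": [8.1, 9.3, 0], "spin": 0}
  ]
}}

```text
time_s: 2.13
eef_pos: [493.9, -145.3, 271.0]
ee_rot: [-0.0, 0.906, 0.424, -0.0]
force: [0.1, 0.2, 1.0]
grip_width: 1.0
grip_force: 0.0
```

```bash
cat > look.py <<'E'
from h import *
import sys
n='wrist';s=ctrl.sense();im,d=ctrl.capture(n);cv2.imwrite(f'pics/{sys.argv[1]}.png',im[...,::-1])
c,T=cam(n,s);print(s['time_s'],s['eef_pos'],s['force'])
h=float(sys.argv[2])
for q,z in [('cap_bar',120+h),('cap_deck',102+h),('mouth',120),('home_tab',120)]:
    for r in ctrl.place_of(n,q)[:2]: print(q,round(r['conf'],2),np.round(r['uv']),atz(c,T,r['uv'],z).round(1))
v,u=np.mgrid[0:400,0:640];m=d>0
P=cv2.undistortPoints(np.stack([u[m],v[m]],1).astype(np.float32)[:,None],np.array([[c['fx'],0,c['cx']],[0,c['fy'],c['cy']],[0,0,1]]),np.array([c['k1'],0,0,0]))[:,0]
X=(np.c_[P,np.ones(len(P))]*d[m][:,None])@T[:3,:3].T+T[:3,3]
Q=X[np.hypot(X[:,0]-492,X[:,1]+147)<60]
for lo,hi in [(130+h,146+h),(95+h,106+h)]:
    B=Q[(Q[:,2]>lo)&(Q[:,2]<hi)]
    if len(B)>20:
        (a,b),sz,an=cv2.minAreaRect(B[:,:2].astype(np.float32));k=cv2.minEnclosingCircle(B[:,:2].astype(np.float32))
        print(len(B),'rect',round(a,1),round(b,1),sz,an,'circ',k,'z',np.median(B[:,2]))
E
python3 look.py w1 47
```

```text
2.1333 [ 493.87410244 -145.34023477  271.04334375] [0.1054219  0.23791157 1.01116312]
cap_bar 0.93 [180.  54.] [489.5  -7.6 167. ]
cap_bar 0.89 [313. 204.] [ 491.3 -145.   167. ]
cap_deck 0.9 [188.  57.] [488.9  -6.5 149. ]
home_tab 0.8 [382. 166.] [ 549.2 -166.   120. ]
home_tab 0.69 [613. 330.] [ 636.7 -462.1  120. ]
4105 rect 493.1 -144.5 (95.4698257446289, 21.513843536376953) 49.52146911621094 circ ((492.5279846191406, -144.36898803710938), 48.04012680053711) z 183.65090006684653
8408 rect 493.1 -144.4 (97.72451782226562, 99.17914581298828) 49.34260177612305 circ ((492.15826416015625, -145.13095092773438), 49.9881477355957) z 147.6689762674367
```

View pics/w1.png

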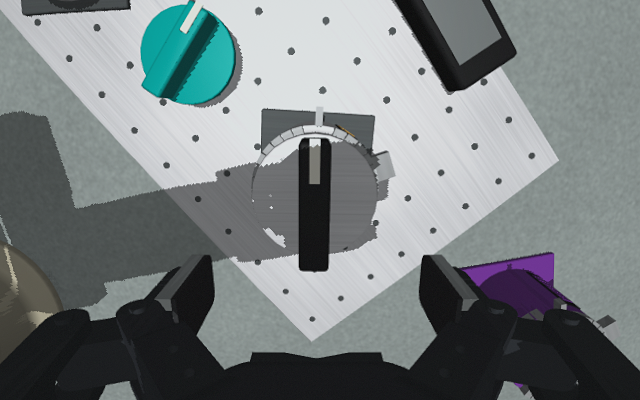

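The bar pointer at (315,160) sits at the narrow tab (319,115), and the grey tube confirms this is the right magazine. The gripper is centred to within 1 mm, so I'll descend and grip.

{"api": "send_rows", "payload": {
  "targets": [
    {"offset": [-0.1, 0.05, -3.5], "spin": 0},
    {"offset": [-0.1, 0.05, -7], "spin": 0},
    {"offset": [-0.1, 0.05, -9.5], "spin": 0},
    {"offset": [-0.1, 0.05, -11], "spin": 0},
    {"offset": [-0.1, 0.05, -11.5], "spin": 0},
    {"offset": [-0.1, 0.05, -11.5], "spin": 0}
  ],
  "grip": 1
}}

```text
time_s: 2.88
eef_pos: [491.6, -146.9, 155.7]
ee_rot: [-0.001, 0.907, 0.422, -0.0]
force: [-1.3, -0.7, 0.2]
grip_width: 1.0
grip_force: 0.0
```

{"api": "send_rows", "payload": {
  "targets": [
    {"offset": [0, 0, 0], "spin": 0},
    {"offset": [0, 0, 0], "spin": 0},
    {"offset": [0, 0, 0], "spin": 0},
    {"offset": [0, 0, 0], "spin": 0},
    {"offset": [0, 0, 0], "spin": 0},
    {"offset": [0, 0, 0], "spin": 0},
    {"offset": [0, 0, 0], "spin": 0},
    {"offset": [0, 0, 0], "spin": 0}
  ],
  "grip": 0,
  "squeeze": 60
}}

```text
time_s: 3.55
eef_pos: [492.3, -146.4, 156.5]
ee_rot: [0.0, 0.906, 0.423, 0.0]
force: [-1.0, -0.2, 1.7]
grip_width: 0.247
grip_force: 62.2
```

{"api": "send_rows", "payload": {
  "targets": [
    {"offset": [0, 0, -0.3], "spin": 0},
    {"offset": [0, 0, -0.6], "spin": 0},
    {"offset": [0, 0, -0.9], "spin": 0},
    {"offset": [0, 0, -1.2], "spin": 0},
    {"offset": [0, 0, -1.4], "spin": 0},
    {"offset": [0, 0, -1.6], "spin": 0},
    {"offset": [0, 0, -1.6], "spin": 0}
  ]
}}

```text
time_s: 4.13
eef_pos: [492.4, -146.4, 140.4]
ee_rot: [0.0, 0.906, 0.423, 0.0]
force: [-2.4, 1.7, 9.7]
grip_width: 0.248
grip_force: 63.2
```

{"api": "send_rows", "payload": {
  "targets": [
    {"offset": [0, 0, 0], "spin": -0.1},
    {"offset": [-0.02, 0.01, 0], "spin": -0.2},
    {"offset": [-0.03, 0.03, 0], "spin": -0.3},
    {"offset": [-0.04, 0.05, 0], "spin": -0.4},
    {"offset": [-0.05, 0.06, 0], "spin": -0.5},
    {"offset": [-0.06, 0.08, 0], "spin": -0.6},
    {"offset": [-0.07, 0.09, 0], "spin": -0.7},
    {"offset": [-0.07, 0.09, 0], "spin": -0.7}
  ]
}}

```text
time_s: 4.8
eef_pos: [492.1, -145.8, 141.0]
ee_rot: [0.001, 0.996, 0.084, 0.001]
force: [-0.2, 0.4, 8.9]
grip_width: 0.246
grip_force: 63.2
```

{"api": "send_rows", "payload": {
  "targets": [
    {"offset": [-0.01, 0.01, 0], "spin": -0.1},
    {"offset": [-0.02, 0.02, 0], "spin": -0.2},
    {"offset": [-0.03, 0.03, 0], "spin": -0.3},
    {"offset": [-0.04, 0.04, 0], "spin": -0.4},
    {"offset": [-0.05, 0.05, 0], "spin": -0.5},
    {"offset": [-0.05, 0.06, 0], "spin": -0.54},
    {"offset": [-0.05, 0.06, 0], "spin": -0.54}
  ]
}}

```text
time_s: 5.38
eef_pos: [491.7, -145.3, 141.0]
ee_rot: [0.001, 0.983, -0.184, 0.001]
force: [-0.2, -0.6, 9.1]
grip_width: 0.243
grip_force: 63.2
```

Run:
```python
from h import *
s=ctrl.sense();print(s['wrist_torque'],s['force'],s['joints'])
w=s['ee_rot'];M=R.from_quat([w[1],w[2],w[3],w[0]]).as_matrix();print(np.degrees(np.arctan2(M[1,1],M[0,1])))
```

```text
[-0.17180703  0.09290427 -0.11318244] [-0.20819048 -0.55808554  9.06026478] [-5.16082642e-01  3.75590730e-01  1.66080112e+00 -3.15477655e-04
  1.10264094e+00  1.42442608e+00]
-111.17487064368585
```

{"api": "send_rows", "payload": {
  "targets": [
    {"offset": [0, 0, 0.15], "spin": 0},
    {"offset": [0, 0, 0.3], "spin": 0},
    {"offset": [0, 0, 0.5], "spin": 0},
    {"offset": [0, 0, 0.6], "spin": 0},
    {"offset": [0, 0, 0.6], "spin": 0}
  ]
}}

```text
time_s: 5.8
eef_pos: [491.6, -145.3, 146.9]
ee_rot: [0.0, 0.983, -0.183, 0.001]
force: [0.4, -1.0, 6.4]
grip_width: 0.249
grip_force: 63.0
```

{"api": "send_rows", "payload": {
  "targets": [
    {"offset": [0, 0, 0], "spin": 0},
    {"offset": [0, 0, 0], "spin": 0},
    {"offset": [0, 0, 0], "spin": 0},
    {"offset": [0, 0, 0], "spin": 0},
    {"offset": [0, 0, 0], "spin": 0},
    {"offset": [0, 0, 0], "spin": 0},
    {"offset": [0, 0, 0], "spin": 0},
    {"offset": [0, 0, 0], "spin": 0}
  ],
  "grip": 1
}}

```text
time_s: 6.47
eef_pos: [491.0, -144.8, 146.3]
ee_rot: [-0.0, 0.983, -0.183, -0.0]
force: [-0.3, -0.6, 0.6]
grip_width: 1.002
grip_force: 0.0
```

{"api": "send_rows", "payload": {
  "targets": [
    {"offset": [0, 0, 2], "spin": 0},
    {"offset": [0, 0, 5], "spin": 0},
    {"offset": [0, 0, 8], "spin": 0},
    {"offset": [0, 0, 11], "spin": 0},
    {"offset": [0, 0, 12.5], "spin": 0},
    {"offset": [0, 0, 12.5], "spin": 0},
    {"offset": [0, 0, 12.5], "spin": 0}
  ]
}}

```text
time_s: 7.05
eef_pos: [491.0, -144.9, 271.4]
ee_rot: [0.0, 0.983, -0.183, 0.0]
force: [-0.7, 0.4, -1.2]
grip_width: 1.0
grip_force: 0.0
```

```bash
python3 look.py w2 39
```

```text
7.05 [ 491.0397356  -144.85376473  271.37731897] [-0.71467438  0.36348409 -1.20737033]
cap_bar 0.75 [315. 197.] [ 493.2 -144.6  159. ]
cap_bar 0.56 [176. 251.] [491.9 -25.1 159. ]
cap_deck 0.65 [181. 242.] [493.1 -23.  141. ]
mouth 0.44 [ 0. 94.] [668.5  80.5 120. ]
home_tab 0.92 [315. 114.] [ 549.7 -166.3  120. ]
3921 rect 493.9 -146.3 (21.98802375793457, 94.76948547363281) 69.011474609375 circ ((493.6656799316406, -146.02560424804688), 47.768409729003906) z 175.6568891099075
7967 rect 493.2 -146.3 (99.72444152832031, 97.22534942626953) 68.59915924072266 circ ((492.3425598144531, -145.7892608642578), 50.03868103027344) z 139.70773358144044
```

View pics/w2.png

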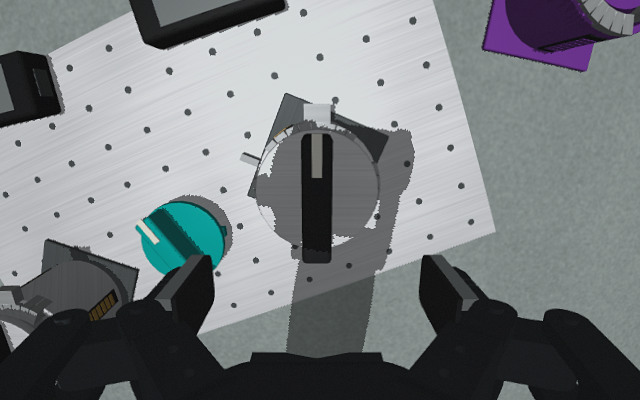

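The pointer at (317,155) lines up with the wide tab at (317,112). The bar top has dropped 8 mm to the locked height, level and centred, and the gripper is clear.

```bash
python3 -c "
from rig import ctrl
print(ctrl.finish_job())"
```

```text
the job is handed in; nothing more can be done
None
```

The loose cap is pushed down, turned about 71° clockwise and sprung up to its locked height at the wide tab; I let go of it, backed the gripper clear, and handed the job in at about 7 s (no verdict was returned).

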